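# Return four volumes to their transit cases

### The job

The four books in the steel returns rack are going back to the stacks: take each out of the rack and put it into its own grey case in the tray, the one made to its length and thickness, standing spine up and right down on the case floor. Lower the books in rather than dropping them, and leave the jar and the glue stick where they stand.

Things in the scene. Friction and masses are not known exactly. Their poses are not given: they have to be found in the camera images.
- green_book: thick, large-format green hardback, stiff, 210 long, 24 thick, 145 mm high as it stands, 550 g. Starts on its fore edge, spine up, free in a groove of the grey steel rack (4 parallel grooves 42 mm wide, 74 mm apart, floor 4 mm and ridges 50 mm above the desk). Origin: centre of its underside; x along its length, y across its thickness, z up to the spine (top at z = 145 mm).
- green_case: fixed open-topped grey board case of the green book, second longest of the four side by side, 76 mm apart, in a plywood tray. Inside 226 mm long (x), 38 mm wide (y); walls 4 mm. Origin: centre of its underside, 6 mm above the desk, z up; floor at z = 4, rim at 104 mm. Label holder on the -x end. Its book shows 45 mm above the rim.
- blue_book: thin blue hardback, stiff, 180 long, 14 thick, 120 mm high as it stands, 235 g. Starts on its fore edge, spine up, free in a groove of the grey steel rack (4 parallel grooves 42 mm wide, 74 mm apart, floor 4 mm and ridges 50 mm above the desk). Origin: centre of its underside; x along its length, y across its thickness, z up to the spine (top at z = 120 mm).
- blue_case: fixed open-topped grey board case of the blue book, second shortest and narrowest of the four side by side, 76 mm apart, in a plywood tray. Inside 196 mm long (x), 28 mm wide (y); walls 4 mm. Origin: centre of its underside, 6 mm above the desk, z up; floor at z = 4, rim at 79 mm. Label holder on the -x end. Its book shows 45 mm above the rim.
- dictionary_book: short, fat grey-brown hardback, stiff, 150 long, 32 thick, 105 mm high as it stands, 300 g. Starts on its fore edge, spine up, free in a groove of the grey steel rack (4 parallel grooves 42 mm wide, 74 mm apart, floor 4 mm and ridges 50 mm above the desk). Origin: centre of its underside; x along its length, y across its thickness, z up to the spine (top at z = 105 mm).
- dictionary_case: fixed open-topped grey board case of the dictionary book, shortest and widest of the four side by side, 76 mm apart, in a plywood tray. Inside 166 mm long (x), 46 mm wide (y); walls 4 mm. Origin: centre of its underside, 6 mm above the desk, z up; floor at z = 4, rim at 64 mm. Label holder on the -x end. Its book shows 45 mm above the rim.
- guide_book: long, low dark maroon hardback, stiff, 240 long, 18 thick, 112 mm high as it stands, 300 g. Starts on its fore edge, spine up, free in a groove of the grey steel rack (4 parallel grooves 42 mm wide, 74 mm apart, floor 4 mm and ridges 50 mm above the desk). Origin: centre of its underside; x along its length, y across its thickness, z up to the spine (top at z = 112 mm).
- guide_case: fixed open-topped grey board case of the guide book, longest of the four side by side, 76 mm apart, in a plywood tray. Inside 256 mm long (x), 32 mm wide (y); walls 4 mm. Origin: centre of its underside, 6 mm above the desk, z up; floor at z = 4, rim at 71 mm. Label holder on the -x end. Its book shows 45 mm above the rim.
- jar: bystander: clear jar with a yellow lid, 92 mm across, 123 mm high, standing loose behind the work; origin at the centre of its underside
- glue_stick: bystander: pale yellow glue stick, 25 mm across, 91 mm high, standing loose behind the work; origin at the centre of its underside

How it is judged:
At the end, for the whole second after the job is handed in: Each book rests in its own case: its underside 0 to 10 mm above the case's underside, its origin within 15 mm of the case's horizontally, lengthwise within 0.12 rad, spine up within 0.3 rad, slower than 20 mm/s; jar and glue stick within 30 mm of where they stood (horizontal distance between green_book and green_case below 0.015 m and z of green_book in the frame of green_case between 0 and 0.01 m and angle between each of green_book, blue_book, dictionary_book, guide_book's own z axis and vertical below 0.3 rad and angle between the x axis of green_book and the x axis of green_case, either way round below 0.12 rad and linear speed of each of green_book, blue_book, dictionary_book, guide_book below 0.02 m/s and horizontal distance between blue_book and blue_case below 0.015 m and z of blue_book in the frame of blue_case between 0 and 0.01 m and angle between the x axis of blue_book and the x axis of blue_case, either way round below 0.12 rad and horizontal distance between dictionary_book and dictionary_case below 0.015 m and z of dictionary_book in the frame of dictionary_case between 0 and 0.01 m and angle between the x axis of dictionary_book and the x axis of dictionary_case, either way round below 0.12 rad and horizontal distance between guide_book and guide_case below 0.015 m and z of guide_book in the frame of guide_case between 0 and 0.01 m and angle between the x axis of guide_book and the x axis of guide_case, either way round below 0.12 rad and distance of each of jar, glue_stick from where it was at the start of the episode below 0.03 m); the robot touches nothing.
It fails at once if the jar is shifted by more than 30 mm or knocked over (distance of jar from where it was at the start of the episode above 0.03 m or angle between jar's own z axis and vertical above 0.5 rad).
It fails at once if the glue stick is shifted by more than 30 mm or knocked over (distance of glue_stick from where it was at the start of the episode above 0.03 m or angle between glue_stick's own z axis and vertical above 0.5 rad).
It fails at once if a book is dropped or flung: it moves faster than 1.2 m/s (linear speed of any of green_book, blue_book, dictionary_book, guide_book above 1.2 m/s).
It also fails if it takes over 106 s, if anything falls off the work surface, if the arm or the gripper's body presses on something with over 40 N, if the wrist force passes 120 N, or if a joint passes its speed limit or range.

### The arm

A 6-joint arm with a two-finger parallel gripper is mounted at the origin on a cart in front of the work surface, level with it; the furniture and walls round the work are solid. World frame = base frame: x ahead of the robot, y to its left, z up, the work surface at z = 0. Lengths are in m, angles in rad, forces in N, time in s.
With the tool pointing down it reaches from about 0.325 to 0.9 m from the base axis. Payload 6.1 kg.
Tool frame: the origin (TCP) lies at the very end of the fingers, on their centre line; the grasp point (between the pads) lies 19 mm behind it; z points along the fingers, y is the line along which they close (so a half turn about z gives the same grasp; the last joint's range is limited). The gripper opens to 85 mm and grips with 20 to 120 N. Pads are 22 mm wide; open, the fingers measure 114 mm over their backs; the gripper's body (76 mm by 85 mm) begins 54 mm behind the grasp point. The pads swing forward as they close: fully open they stand 13 mm farther back than shut.
Start: joints at [-1.274, 0.22, 1.526, -0, 1.395, -0.126], TCP at [0.256, -0.57, 0.207] pointing down, gripper open.
Joint ranges: [-2.98, 2.98], [-0.91, 2.08], [0.09, 2.57], [-1.24, 4.39], [0.2, 2.65], [-2.68, 2.68]. Speed limits (rad/s): [2.57, 2.57, 3.01, 3.14, 3.14, 3.14].

### API

Orientations are given as [roll, pitch, yaw] about the fixed x, y, z axes, in that order (R = Rz(yaw) Ry(pitch) Rx(roll)).
In Python, from bench import telemetry, imaging, job gives the robot as it stands.
- The arm moves only by the tool jog_arm, never from a script. Its arguments are lists of equal length, an entry for each row: "dp": the shift along the tool's x, y, z each as a share of 50 mm, from -1 to 1, a list of three; "angular": the turn, a rotation vector about the tool's x, y, z each as a share of 4 degrees, from -1 to 1, a list of three; "hand": the opening, from 0 (shut) to 1 (fully open). In form: {"dp": [[tx, ty, tz], ...], "angular": [[ax, ay, az], ...], "hand": [hand, ...]}. A call has exactly 8 rows; each row shifts and turns the commanded pose from where the row before left it, along the tool's axes as they then stand; what a row does not reach is not made up. A row lasts 1/8 s, in which the tool goes at most 62.5 mm and 10.7 degrees, less where a joint would pass 70% of its speed; a pose out of reach is approached as far as the arm can. A call with a number of a shift or a turn outside -1 to 1 is refused whole. A call with a gripper value outside its range is refused whole. The fingers move at their own pace and stop on an object; "newtons" is the grip in N (left out, the last holds). Time passes only in rows, so rows that do not move let the fingers close, or fill a call up. It gives the time, the measured TCP pose, the force, the opening and the grip force at its end, in the units of the state.
- telemetry.read_state(): the state, without advancing time (a new reading comes with each control period).
- imaging.read_camera(name): name is "scene" or "top" or "wrist"; returns the picture (384x512x3 uint8, blue, green, red); there is no depth.
- imaging.camera_model(name): a dict with "fx", "fy", "cx", "cy" (pixels), "k1" (the pictures are not rectified: a ray, as slopes to the right and down, at radius r is drawn at 1 + k1 r^2 times it, then the intrinsics apply), "origin" and "rotation" of the camera in the world; the wrist camera has in their place "tool_from_camera" (4x4, takes a point from camera to tool coordinates, whose origin is the TCP and whose axes are the flange's). Camera axes: x right, y down, z forward; pixel columns grow to the right and rows downward; lengths in m; the calibration is good to about 2 mm. A picture is of the moment at which its call begins: read the wrist's pose just before it. camera_model takes no time and is no camera call.
- job.job_done(): hands the job in; it is judged then, once.
The state is a dict: "time_s": time; "joint_positions": joint angles; "joint_velocities": joint speeds; "effort": joint torques, N m; "eef_pos": TCP position; "ee_rot": TCP orientation; "wrist_force": force on the tool from outside, world axes, zero at the start; "moment": the same for the moment, N m; "grip_width": finger opening in m; "finger_force": force on a finger pad.
Only numpy, scipy, OpenCV 4.12 (cv2) and the standard library are available. Lean on these libraries where they do the work, as an engineer would, in place of code of your own. Each camera call takes 0.05 s, during which the arm holds its last target. There are 200 camera calls.

## Working session

There is one attempt and no reset: what is moved stays moved. The work goes in short steps, Python scripts to look and compute and a tool call to move; the robot and the scene stay as the last step left them, time stands still between calls to the robot, and variables do not carry over. Pictures are saved under pics/ and viewed, at most 14 in all, crops included, and the job is handed in when it is done.

Besides the shell and the picture viewer there is one more tool, called after "Call:" by a JSON object that holds its "fn" and its "kwargs". jog_arm: Moves the arm, as the interface text tells. Shift numbers are shares of 50 mm and turn numbers shares of 4 degrees, none past 1 either way. Its arguments: {"type":"object","properties":{"dp":{"type":"array"},"angular":{"type":"array"},"hand":{"type":"array"},"newtons":{"type":"number"}},"required":["dp","angular","hand"]}

```bash
mkdir -p pics; ls
python3 - <<'E'
from bench import telemetry, imaging
import cv2
print({k:v for k,v in telemetry.read_state().items()})
for n in ("scene","top"):
    cv2.imwrite(f"pics/{n}0.png",imaging.read_camera(n)); m=imaging.camera_model(n); print(n,m)
print(imaging.camera_model("wrist"))
E
```

```text
pics
{'time_s': 0.0, 'joint_positions': array([-1.27412569e+00,  2.21182899e-01,  1.52761894e+00, -2.12329591e-05,
        1.39473166e+00, -1.26084881e-01]), 'joint_velocities': array([ 1.09307935e-03, -8.22891711e-04, -3.51094093e-04, -8.62665152e-05,
        9.06831170e-04, -3.60187242e-04]), 'effort': array([-8.02705126e-04, -4.96891093e+01, -3.89405894e+01, -5.40234068e-04,
        1.09907627e-02,  4.14656188e-05]), 'eef_pos': array([ 0.25622459, -0.56933748,  0.20572195]), 'ee_rot': array([-3.13966459e+00, -2.23330801e-04,  4.22759045e-01]), 'wrist_force': array([ 0.25158387, -0.45332031,  0.01935465]), 'moment': array([-0.01963953,  0.00324449, -0.01921316]), 'finger_force': 0.0, 'grip_width': 0.08577681393284577}
scene {'fx': 367.49146521395306, 'fy': 367.49146521395306, 'cx': 248.89855788256153, 'cy': 190.52494375468567, 'k1': -0.0424280487303435, 'origin': array([0.1555771 , 0.60530378, 0.89769935]), 'rotation': array([-2.41923464, -0.01675231, -2.48103507])}
top {'fx': 446.9524347399644, 'fy': 446.9524347399644, 'cx': 252.73726391415642, 'cy': 189.18882288135066, 'k1': -0.14780661165832312, 'origin': array([ 0.50798358, -0.01237485,  1.17945153]), 'rotation': array([-3.062359  ,  0.01972889, -1.5682456 ])}
{'fx': 332.58313576670565, 'fy': 332.58313576670565, 'cx': 253.37986931797474, 'cy': 193.5546600701243, 'k1': -0.027739890299361122, 'tool_from_camera': array([[ 4.52986987e-04, -9.64640915e-01, -2.63567259e-01,
         6.74920064e-02],
       [ 9.99999740e-01,  2.88947946e-04,  6.61143796e-04,
        -8.68242249e-04],
       [-5.61609138e-04, -2.63567489e-01,  9.64640795e-01,
        -1.67096739e-01],
       [ 0.00000000e+00,  0.00000000e+00,  0.00000000e+00,
         1.00000000e+00]])}
```

View pics/scene0.png

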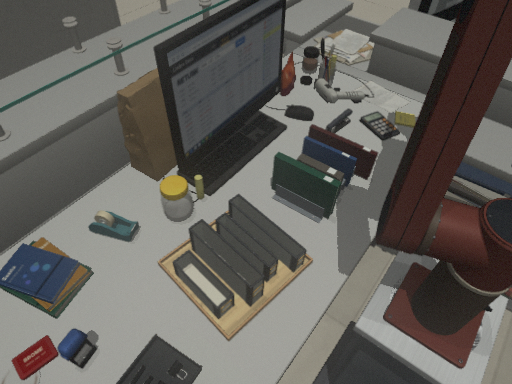

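View pics/top0.png

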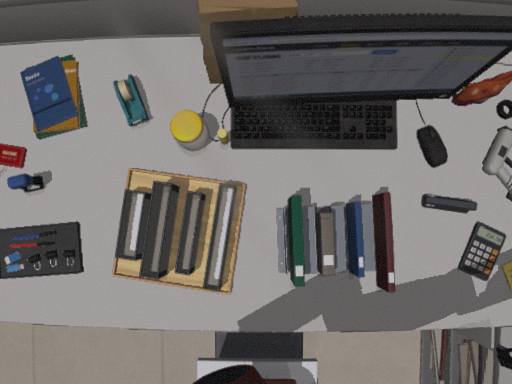

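The scene picture shows the rack at about (320,170) and the tray at about (235,260). In the top view the books, left to right at x≈296, 327, 356 and 383, are green, dictionary, blue and guide. The cases at x≈134, 160, 190 and 221 are dictionary, green, blue and guide. The jar is at (187,127) and the glue stick at (223,135).

```bash
cat > h.py <<'E'
import numpy as np, cv2
from scipy.spatial.transform import Rotation as R
from bench import telemetry, imaging
def crop(src,dst,x0,y0,x1,y1,s):
    im=cv2.imread(src)[y0:y1,x0:x1]; im=cv2.resize(im,None,fx=s,fy=s,interpolation=cv2.INTER_CUBIC)
    for x in range(-(-x0//10)*10,x1,10):
        cv2.line(im,(int((x-x0+.5)*s),0),(int((x-x0+.5)*s),6),(0,255,255),1)
        if x%20==0: cv2.putText(im,str(x),(int((x-x0)*s),16),0,.4,(0,255,255),1)
    for y in range(-(-y0//10)*10,y1,10):
        cv2.line(im,(0,int((y-y0+.5)*s)),(6,int((y-y0+.5)*s)),(0,255,255),1)
        if y%20==0: cv2.putText(im,str(y),(8,int((y-y0+.5)*s)+4),0,.4,(0,255,255),1)
    cv2.imwrite(dst,im)
def pose(name,state=None):
    m=imaging.camera_model(name)
    if name=="wrist":
        T=np.eye(4); T[:3,:3]=R.from_euler('xyz',state[1]).as_matrix(); T[:3,3]=state[0]
        T=T@m["tool_from_camera"]; return m,T[:3,:3],T[:3,3]
    r=m["rotation"]; Rm=R.from_euler('xyz',r).as_matrix() if np.ndim(r)==1 else r
    return m,Rm,np.array(m["origin"])
def ray(name,uv,state=None):
    m,Rm,o=pose(name,state)
    d=np.array([(uv[0]-m["cx"])/m["fx"],(uv[1]-m["cy"])/m["fy"]]); u=d.copy()
    for _ in range(20): u=d/(1+m["k1"]*(u@u))
    v=Rm@np.r_[u,1]; return o,v/np.linalg.norm(v)
def atz(name,uv,z,state=None):
    o,v=ray(name,uv,state); return o+v*(z-o[2])/v[2]
def tri(*rays):
    A=sum(np.eye(3)-np.outer(v,v) for o,v in rays); b=sum((np.eye(3)-np.outer(v,v))@o for o,v in rays)
    p=np.linalg.solve(A,b); return p,max(np.linalg.norm((np.eye(3)-np.outer(v,v))@(p-o)) for o,v in rays)
E
python3 - <<'E'
from h import *
crop("pics/top0.png","pics/tr.png",270,185,402,295,5.4)
crop("pics/top0.png","pics/tt.png",110,165,250,297,4.5)
crop("pics/scene0.png","pics/sr.png",265,120,385,220,6)
crop("pics/scene0.png","pics/st.png",155,190,315,325,4.4)
E
```

```text
(no output)
```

View pics/tr.png

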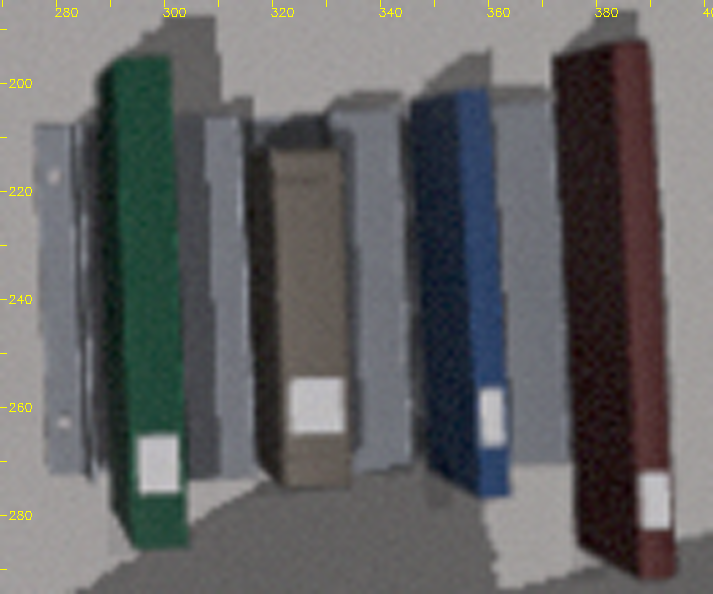

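View pics/tt.png

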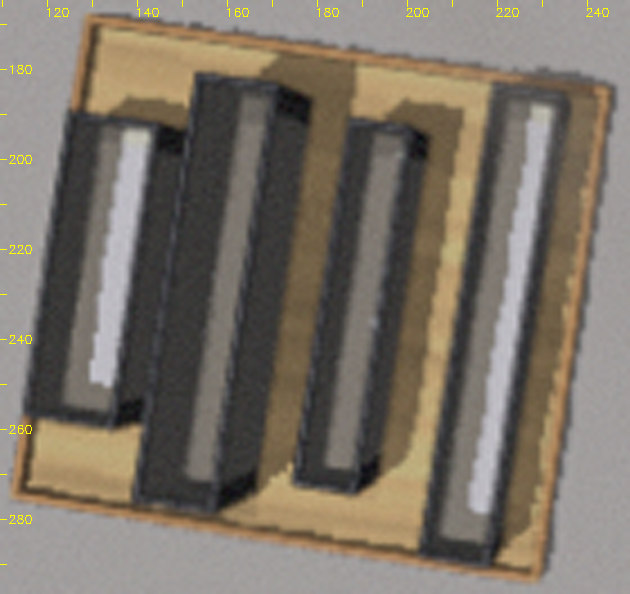

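View pics/sr.png

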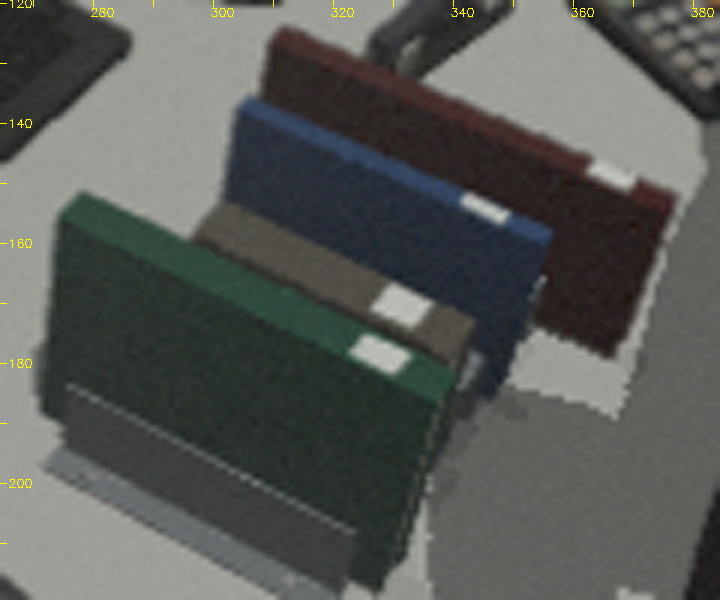

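View pics/st.png

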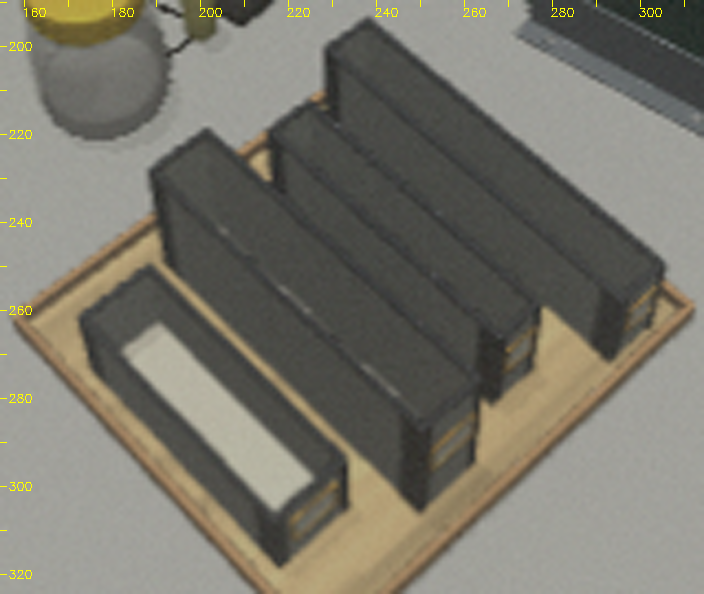

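The crops show all four book spines and all four case rims clearly enough to read their corners. Next I triangulate the corners from the two views.

```bash
cat > m.py <<'E'
from h import *
T=lambda x,y:(270+x/5.4-.5,185+y/5.4-.5); S=lambda x,y:(265+x/6-.5,120+y/6-.5)
T2=lambda x,y:(110+x/4.5-.5,165+y/4.5-.5); S2=lambda x,y:(155+x/4.4-.5,190+y/4.4-.5)
# order far-left(+y), far-right, near-right, near-left
B={"green":([(117,57),(170,57),(188,546),(133,549)],[(60,215),(82,192),(462,372),(445,403)],.149,.210,.024),
"dict":([(271,150),(342,149),(351,487),(284,489)],[(195,238),(220,205),(474,322),None],.109,.15,.032),
"blue":([(457,90),(487,89),(510,495),(480,497)],[(237,113),(250,98),(551,235),None],.124,.18,.014),
"guide":([(610,43),(647,41),(677,575),(641,579)],[(272,42),(285,27),(677,193),(668,210)],.116,.24,.018)}
C={"dict":([(70,112),(152,124),(112,428),(25,415)],[(80,318),(150,265),(348,460),(275,518)],.070,.174,.054),
"green":([(197,75),(272,83),(215,510),(137,498)],[(150,172),(207,130),(478,382),(425,425)],.110,.234,.046),
"blue":([(350,118),(412,125),(360,492),(295,483)],[(272,130),(310,100),(540,308),(492,345)],.085,.204,.036),
"guide":([(492,85),(568,92),(492,565),(422,550)],[(328,50),(368,20),(664,267),(612,295)],.077,.264,.040)}
for nm,D,t,s in(("book",B,T,S),("case",C,T2,S2)):
    for k,(a,b,z,L,W) in D.items():
        P=[tri(ray("top",t(*p)),ray("scene",s(*q))) for p,q in zip(a,b) if q]
        print(nm,k,"z tri",[round(1e3*p[0][2]) for p in P],"res",[round(1e3*p[1],1) for p in P],"expect",z*1e3)
        for cam,f,pts in(("top",t,a),("scene",s,b)):
            if None in pts: continue
            Q=np.array([atz(cam,f(*p),z)[:2] for p in pts]); c=Q.mean(0); d=(Q[0]+Q[1]-Q[2]-Q[3])/2; w=(Q[0]+Q[3]-Q[1]-Q[2])/2
            print("   ",cam,"c",(c*1e3).round(1),"yaw",np.degrees(np.arctan2(d[1],d[0])).round(2),"L",(1e3*np.hypot(*d)).round(1),L*1e3,"W",(1e3*np.hypot(*w)).round(1),W*1e3)
for n,u,v in(("jar lid",187,123),("glue",223,132)): print(n,atz("top",(u,v),.12 if n[0]=="j" else .09))
E
python3 m.py
```

```text
book green z tri [150, 148, 151, 151] res [np.float64(0.0), np.float64(1.0), np.float64(0.2), np.float64(1.3)] expect 149.0
    top c [472.  -95.4] yaw 1.88 L 208.6 210.0 W 23.0 24.0
    scene c [472.2 -96.3] yaw 2.58 L 210.3 210.0 W 21.6 24.0
book dict z tri [104, 103, 109] res [np.float64(0.4), np.float64(1.4), np.float64(1.7)] expect 109.0
    top c [ 463.1 -169.5] yaw 1.62 L 149.5 150.0 W 30.7 32.0
book blue z tri [122, 123, 121] res [np.float64(0.2), np.float64(0.1), np.float64(0.6)] expect 124.0
    top c [ 474.8 -243. ] yaw 2.82 L 177.9 180.0 W 13.3 14.0
book guide z tri [115, 115, 117, 118] res [np.float64(0.3), np.float64(0.1), np.float64(0.5), np.float64(0.2)] expect 116.0
    top c [ 466.8 -317.1] yaw 2.76 L 237.2 240.0 W 16.6 18.0
    scene c [ 467.2 -317.4] yaw 3.16 L 235.5 240.0 W 15.9 18.0
case dict z tri [69, 73, 69, 71] res [np.float64(0.4), np.float64(0.7), np.float64(0.6), np.float64(0.6)] expect 70.0
    top c [506.8 320.6] yaw -7.2 L 171.5 174.0 W 49.3 54.0
    scene c [506.9 320.3] yaw -7.44 L 171.8 174.0 W 51.4 54.0
case green z tri [109, 111, 105, 111] res [np.float64(0.6), np.float64(0.6), np.float64(0.7), np.float64(0.1)] expect 110.0
    top c [495.8 244.8] yaw -7.21 L 230.2 234.0 W 42.3 46.0
    scene c [495.8 245.8] yaw -7.74 L 230.8 234.0 W 41.4 46.0
case blue z tri [86, 85, 76, 77] res [np.float64(0.6), np.float64(0.0), np.float64(0.9), np.float64(2.5)] expect 85.0
    top c [489.  167.8] yaw -7.85 L 201.8 204.0 W 35.3 36.0
    scene c [488.7 171.3] yaw -10.0 L 202.8 204.0 W 35.2 36.0
case guide z tri [77, 72, 70, 77] res [np.float64(0.5), np.float64(0.7), np.float64(0.5), np.float64(2.5)] expect 77.0
    top c [479.4  92.1] yaw -8.54 L 260.0 264.0 W 40.6 40.0
    scene c [479.6  95. ] yaw -9.0 L 257.8 264.0 W 37.2 40.0
jar lid [0.75324119 0.16891586 0.12      ]
glue [0.73675342 0.08352227 0.09      ]
```

All sizes, heights and the 74/76 mm pitches check out, and the books stand upright. I'll grip each book across its spine with the TCP 36 mm below the top. Order: dictionary, green, blue, guide.

```bash
cat > to.py <<'E'
import sys
from h import *
# to.py x y z(mm) yaw(deg): remaining turn (units) and shift (units, tool axes after the turn)
t=np.array([float(a) for a in sys.argv[1:5]]); s=telemetry.read_state()
R0=R.from_euler('xyz',s["ee_rot"]); Rt=R.from_euler('xyz',[np.pi,0,np.radians(t[3])])
print("pos",(s["eef_pos"]*1e3).round(1),"rpy",np.degrees(s["ee_rot"]).round(2),"t",s["time_s"],"grip",s["grip_width"],s["finger_force"],"F",s["wrist_force"].round(1))
print("turn",(np.degrees((R0.inv()*Rt).as_rotvec())/4).round(3),"shift",(Rt.inv().apply(t[:3]/1e3-s["eef_pos"])/.05).round(3))
E
python3 to.py 463 -169.5 200 2.1
```

```text
pos [ 256.3 -569.4  205.8] rpy [-1.799e+02 -1.000e-02  2.422e+01] t 0.1 grip 0.08568021016990955 0.0 F [-0.9 -0.5 -0.7]
turn [-2.500e-02  2.000e-03  5.531e+00] shift [ 4.425 -7.841  0.116]
```

Call:
{"fn": "jog_arm", "kwargs": {"dp": [[0,0,-0.1],[0,0,-0.1],[0,0,0],[0,0,0],[0,0,0],[0,0,0],[0.5,-0.9,0],[0.5,-0.9,0]], "angular": [[0,0,0.92],[0,0,0.92],[0,0,0.92],[0,0,0.92],[0,0,0.92],[0,0,0.92],[0,0,0],[0,0,0]], "hand": [0.8,0.8,0.75,0.75,0.75,0.75,0.75,0.75], "newtons": 60}}

```text
time_s: 1.1
eef_pos: [0.303, -0.477, 0.2159]
ee_rot: [-3.14, 0.0, 0.036]
wrist_force: [0.2, 0.9, -0.5]
grip_width: 0.064
finger_force: 0.0
```

Call:
{"fn": "jog_arm", "kwargs": {"dp": [[0.57,-1,0],[0.57,-1,0],[0.57,-1,0],[0.57,-1,0],[0.57,-1,0],[0.57,-1,0],[0,0,0],[0,0,0]], "angular": [[0,0,0],[0,0,0],[0,0,0],[0,0,0],[0,0,0],[0,0,0],[0,0,0],[0,0,0]], "hand": [0.75,0.75,0.75,0.75,0.75,0.75,0.75,0.75]}}

```text
time_s: 2.1
eef_pos: [0.4624, -0.172, 0.2165]
ee_rot: [3.141, 0.001, 0.039]
wrist_force: [-0.1, -0.8, 0.2]
grip_width: 0.064
finger_force: 0.0
```

```bash
python3 to.py 463 -169.5 73 2.1
```

```text
pos [ 462.4 -172.   216.5] rpy [1.7999e+02 5.0000e-02 2.2100e+00] t 2.1 grip 0.06398384796076927 0.0 F [-0.1 -0.8  0.2]
turn [0.003 0.012 0.027] shift [ 0.014 -0.049  2.87 ]
```

Call:
{"fn": "jog_arm", "kwargs": {"dp": [[0,-0.05,0.6],[0,0,0.8],[0,0,0.7],[0,0,0.5],[0,0,0.27],[0,0,0],[0,0,0],[0,0,0]], "angular": [[0,0,0],[0,0,0],[0,0,0],[0,0,0],[0,0,0],[0,0,0],[0,0,0],[0,0,0]], "hand": [0.75,0.75,0.75,0.75,0.75,0.75,0.2,0.2]}}

```text
time_s: 3.1
eef_pos: [0.4637, -0.1701, 0.075]
ee_rot: [3.14, -0.002, 0.037]
wrist_force: [0.3, -0.8, 1.6]
grip_width: 0.0301
finger_force: 59.1
```

Call:
{"fn": "jog_arm", "kwargs": {"dp": [[0,0,0],[0,0,0],[0,0,0],[0,0,-0.1],[0,0,-0.2],[0,0,-0.4],[0,0,-0.4],[0,0,-0.4]], "angular": [[0,0,0],[0,0,0],[0,0,0],[0,0,0],[0,0,0],[0,0,0],[0,0,0],[0,0,0]], "hand": [0.1,0.1,0.1,0.1,0.1,0.1,0.1,0.1]}}

```text
time_s: 4.1
eef_pos: [0.4624, -0.1693, 0.1492]
ee_rot: [-3.141, 0.0, 0.038]
wrist_force: [1.6, -0.3, -3.2]
grip_width: 0.03
finger_force: 59.6
```

```bash
python3 to.py 507 320.5 241 -7.5; python3 -c "
from h import *
cv2.imwrite('pics/a.png',imaging.read_camera('scene'))"
```

```text
pos [ 462.4 -169.3  149.2] rpy [-1.7999e+02  1.0000e-02  2.1500e+00] t 4.1 grip 0.030002991620483428 59.63067054748535 F [ 1.6 -0.3 -3.2]
turn [-1.000e-03  3.000e-03  2.413e+00] shift [-0.394 -9.829 -1.836]
```

View pics/a.png

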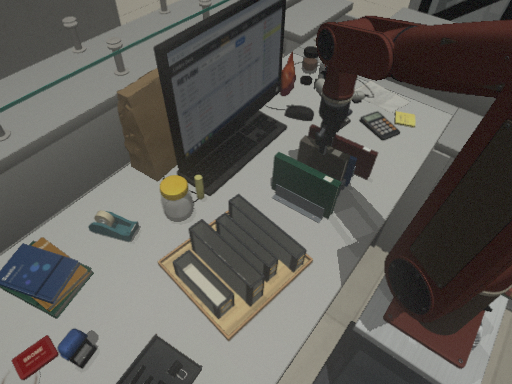

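The picture shows the dictionary level in the fingers at about (322,158), clear of the rack. I carry it on.

Call:
{"fn": "jog_arm", "kwargs": {"dp": [[0,0,-0.5],[0,0,-0.5],[0,0,-0.5],[0,0,-0.34],[0,-0.4,0],[0,-0.7,0],[-0.05,-0.9,0],[-0.05,-0.9,0]], "angular": [[0,0,0.6],[0,0,0.6],[0,0,0.6],[0,0,0.6],[0,0,0],[0,0,0],[0,0,0],[0,0,0]], "hand": [0.1,0.1,0.1,0.1,0.1,0.1,0.1,0.1]}}

```text
time_s: 5.15
eef_pos: [0.4762, -0.0238, 0.24]
ee_rot: [-3.142, 0.0, -0.131]
wrist_force: [0.8, 0.1, -3.3]
grip_width: 0.0301
finger_force: 60.0
```

Call:
{"fn": "jog_arm", "kwargs": {"dp": [[-0.05,-0.95,0],[-0.05,-0.95,0],[-0.05,-0.95,0],[-0.05,-0.95,0],[-0.05,-0.95,0],[-0.05,-0.9,0],[-0.04,-0.7,0],[0,-0.4,0]], "angular": [[0,0,0],[0,0,0],[0,0,0],[0,0,0],[0,0,0],[0,0,0],[0,0,0],[0,0,0]], "hand": [0.1,0.1,0.1,0.1,0.1,0.1,0.1,0.1]}}

```text
time_s: 6.15
eef_pos: [0.5029, 0.3133, 0.2397]
ee_rot: [3.141, 0.001, -0.128]
wrist_force: [-0.7, -1.5, -2.0]
grip_width: 0.0304
finger_force: 60.1
```

```bash
python3 to.py 507 320.5 81 -7.5
```

```text
pos [502.9 313.3 239.7] rpy [ 1.7997e+02  5.0000e-02 -7.3600e+00] t 6.15 grip 0.03041973740776144 60.08056998252869 F [-0.7 -1.5 -2. ]
turn [0.007 0.013 0.035] shift [ 0.063 -0.153  3.174]
```

Call:
{"fn": "jog_arm", "kwargs": {"dp": [[0.06,-0.15,0],[0,0,0.4],[0,0,0.6],[0,0,0.6],[0,0,0.4],[0,0,0.1],[0,0,0],[0,0,0]], "angular": [[0,0,0],[0,0,0],[0,0,0],[0,0,0],[0,0,0],[0,0,0],[0,0,0],[0,0,0]], "hand": [0.1,0.1,0.1,0.1,0.1,0.1,0.1,0.1]}}

```text
time_s: 7.15
eef_pos: [0.5083, 0.3192, 0.1368]
ee_rot: [-3.14, -0.002, -0.13]
wrist_force: [-0.2, -0.2, -2.8]
grip_width: 0.0303
finger_force: 60.1
```

```bash
python3 to.py 507 320.5 81 -7.5; python3 -c "
from h import *
cv2.imwrite('pics/b0.png',imaging.read_camera('scene'))
crop('pics/b0.png','pics/b.png',155,150,315,325,3.4)"
```

```text
pos [508.3 319.2 136.8] rpy [-1.7992e+02 -1.3000e-01 -7.4600e+00] t 7.15 grip 0.030251290931697365 60.07598161697388 F [-0.2 -0.2 -2.8]
turn [-0.019 -0.031  0.01 ] shift [-0.03  -0.022  1.117]
```

View pics/b.png

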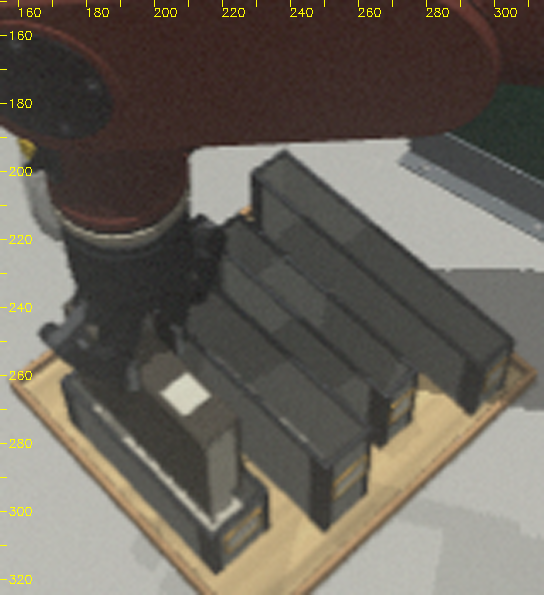

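The book is centred over its case (label at (205,264), case front at (225,308)), with even gaps. I lower it.

Call:
{"fn": "jog_arm", "kwargs": {"dp": [[0,0,0.25],[0,0,0.25],[0,0,0.25],[0,0,0.15],[0,0,0.1],[0,0,0.06],[0,0,0.04],[0,0,0]], "angular": [[0,0,0],[0,0,0],[0,0,0],[0,0,0],[0,0,0],[0,0,0],[0,0,0],[0,0,0]], "hand": [0.1,0.1,0.1,0.1,0.1,0.1,0.1,0.1]}}

```text
time_s: 8.2
eef_pos: [0.5076, 0.3191, 0.081]
ee_rot: [-3.141, -0.001, -0.13]
wrist_force: [-2.2, -0.2, 1.5]
grip_width: 0.0299
finger_force: 60.5
```

Contact: the vertical force went from -2.8 to +1.5 N. I release and go to the green book.

Call:
{"fn": "jog_arm", "kwargs": {"dp": [[0,0,0],[0,0,0],[0,0,0],[0,0,-0.2],[0,0,-0.6],[0,0,-0.8],[0,0,-0.8],[0,0,0]], "angular": [[0,0,0],[0,0,0],[0,0,0],[0,0,0],[0,0,0],[0,0,0],[0,0,0],[0,0,0]], "hand": [0.6,0.6,0.6,0.6,0.6,0.6,0.6,0.6]}}

```text
time_s: 9.2
eef_pos: [0.51, 0.3201, 0.206]
ee_rot: [-3.137, -0.008, -0.13]
wrist_force: [-1.2, 0.3, 0.0]
grip_width: 0.051
finger_force: 0.0
```

```bash
python3 to.py 472 -95.8 200 2.2
```

```text
pos [510.  320.1 206. ] rpy [-179.72   -0.44   -7.46] t 9.2 grip 0.051029306099305616 0.0 F [-1.2  0.3  0. ]
turn [-0.06  -0.117 -2.414] shift [-1.08   8.283  0.119]
```

Call:
{"fn": "jog_arm", "kwargs": {"dp": [[0,0,0],[0,0,0],[0,0,0],[-0.13,1,0],[-0.13,1,0],[-0.13,1,0],[-0.13,1,0],[-0.13,1,0]], "angular": [[0,0,-0.8],[0,0,-0.8],[0,0,-0.8],[0,0,0],[0,0,0],[0,0,0],[0,0,0],[0,0,0]], "hand": [0.7,0.7,0.7,0.7,0.7,0.7,0.7,0.7]}}

```text
time_s: 10.2
eef_pos: [0.4835, 0.0663, 0.1998]
ee_rot: [3.142, 0.001, 0.038]
wrist_force: [0.6, -0.1, 0.3]
grip_width: 0.0596
finger_force: 0.0
```

Call:
{"fn": "jog_arm", "kwargs": {"dp": [[-0.13,1,0],[-0.13,1,0],[-0.13,0.9,0],[-0.05,0.38,0],[0,0,0],[0,0,0],[0,0,0],[0,0,0]], "angular": [[0,0,0],[0,0,0],[0,0,0],[0,0,0],[0,0,0],[0,0,0],[0,0,0],[0,0,0]], "hand": [0.7,0.7,0.7,0.7,0.7,0.7,0.7,0.7]}}

```text
time_s: 11.2
eef_pos: [0.4685, -0.0961, 0.2003]
ee_rot: [-3.142, 0.0, 0.039]
wrist_force: [0.6, 0.1, -0.1]
grip_width: 0.0597
finger_force: 0.0
```

```bash
python3 to.py 472 -95.8 113 2.2;python3 -c "
from h import *
cv2.imwrite('pics/c0.png',imaging.read_camera('top'))
crop('pics/c0.png','pics/c.png',100,160,250,297,4)"
```

```text
pos [468.5 -96.1 200.3] rpy [-180.      0.      2.22] t 11.2 grip 0.05972351387195433 0.0 F [ 0.6  0.1 -0.1]
turn [-0.001  0.     0.006] shift [ 0.071 -0.003  1.746]
```

View pics/c.png

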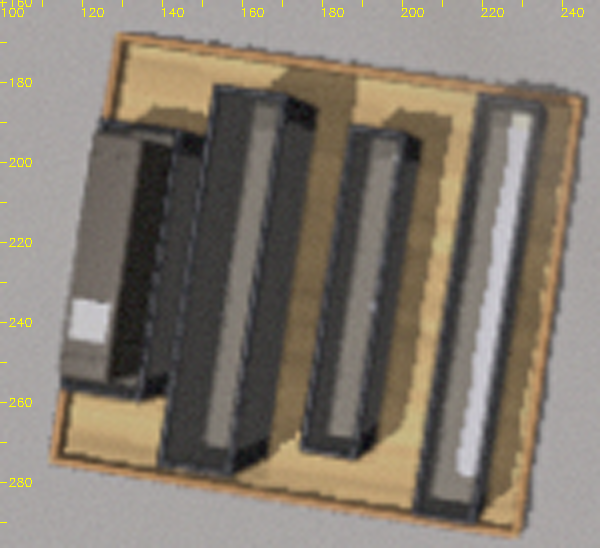

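The dictionary is in its case, with the spine from about (128,193) to (120,256). I check that number, then grasp green.

Run:
```python
from h import *
Q=np.array([atz("top",(100+x/4-.5,160+y/4-.5),.115) for x,y in[(100,132),(143,138),(106,384),(62,377)]])
print(Q.round(3),Q.mean(0))
```

```text
[[0.584 0.321 0.115]
 [0.58  0.294 0.115]
 [0.432 0.314 0.115]
 [0.435 0.342 0.115]] [0.5079221  0.31765257 0.115     ]
```

Call:
{"fn": "jog_arm", "kwargs": {"dp": [[0.07,0,0.4],[0,0,0.5],[0,0,0.5],[0,0,0.34],[0,0,0],[0,0,0],[0,0,0],[0,0,0]], "angular": [[0,0,0],[0,0,0],[0,0,0],[0,0,0],[0,0,0],[0,0,0],[0,0,0],[0,0,0]], "hand": [0.7,0.7,0.7,0.7,0.7,0.7,0.1,0.1], "newtons": 80}}

```text
time_s: 12.25
eef_pos: [0.4724, -0.0969, 0.1141]
ee_rot: [3.141, -0.001, 0.037]
wrist_force: [-0.2, 0.3, 2.0]
grip_width: 0.0244
finger_force: 2.7
```

Call:
{"fn": "jog_arm", "kwargs": {"dp": [[0,0,0],[0,0,0],[0,0,0],[0,0,-0.1],[0,0,-0.2],[0,0,-0.4],[0,0,-0.4],[0,0,-0.4]], "angular": [[0,0,0],[0,0,0],[0,0,0],[0,0,0],[0,0,0],[0,0,0],[0,0,0],[0,0,0]], "hand": [0.05,0.05,0.05,0.05,0.05,0.05,0.05,0.05]}}

```text
time_s: 13.25
eef_pos: [0.4714, -0.0966, 0.1888]
ee_rot: [-3.141, 0.001, 0.037]
wrist_force: [0.4, 0.7, -5.2]
grip_width: 0.0214
finger_force: 79.0
```

```bash
python3 to.py 496 245.2 240 -7.5
```

```text
pos [471.4 -96.6 188.8] rpy [-1.7998e+02  5.0000e-02  2.1500e+00] t 13.25 grip 0.021393860668768614 78.95299315452576 F [ 0.4  0.7 -5.2]
turn [-0.004  0.012  2.411] shift [-0.405 -6.842 -1.024]
```

The dictionary is in its case, within 3 mm of centre. Green is held at 5.2 N, which matches its weight.

Call:
{"fn": "jog_arm", "kwargs": {"dp": [[0,0,-0.5],[0,0,-0.4],[0,0,-0.2],[0,0,0],[0,-0.4,0],[-0.05,-0.7,0],[-0.05,-0.8,0],[-0.06,-0.8,0]], "angular": [[0,0,0.6],[0,0,0.6],[0,0,0.6],[0,0,0.6],[0,0,0],[0,0,0],[0,0,0],[0,0,0]], "hand": [0.05,0.05,0.05,0.05,0.05,0.05,0.05,0.05]}}

```text
time_s: 14.25
eef_pos: [0.4811, 0.0392, 0.2432]
ee_rot: [3.142, 0.001, -0.131]
wrist_force: [0.6, -0.7, -5.0]
grip_width: 0.0213
finger_force: 79.2
```

Call:
{"fn": "jog_arm", "kwargs": {"dp": [[-0.06,-0.8,0],[-0.06,-0.8,0],[-0.06,-0.8,0],[-0.06,-0.8,0],[0,-0.6,0],[0,-0.34,0],[0,0,0],[0,0,0]], "angular": [[0,0,0],[0,0,0],[0,0,0],[0,0,0],[0,0,0],[0,0,0],[0,0,0],[0,0,0]], "hand": [0.05,0.05,0.05,0.05,0.05,0.05,0.05,0.05]}}

```text
time_s: 15.25
eef_pos: [0.4963, 0.244, 0.2431]
ee_rot: [3.141, 0.0, -0.131]
wrist_force: [-0.2, -0.5, -4.7]
grip_width: 0.022
finger_force: 79.3
```

```bash
python3 to.py 496 245.2 121 -7.5
```

```text
pos [496.3 244.  243.1] rpy [ 1.7994e+02  3.0000e-02 -7.4900e+00] t 15.25 grip 0.022039139007778707 79.27652870391285 F [-0.2 -0.5 -4.7]
turn [0.014 0.007 0.003] shift [-0.009 -0.023  2.442]
```

Call:
{"fn": "jog_arm", "kwargs": {"dp": [[0,-0.02,0.2],[0,0,0.3],[0,0,0.3],[0,0,0.3],[0,0,0.3],[0,0,0.3],[0,0,0.2],[0,0,0.1]], "angular": [[0,0,0],[0,0,0],[0,0,0],[0,0,0],[0,0,0],[0,0,0],[0,0,0],[0,0,0]], "hand": [0.05,0.05,0.05,0.05,0.05,0.05,0.05,0.05]}}

```text
time_s: 16.25
eef_pos: [0.4963, 0.2459, 0.1425]
ee_rot: [3.141, 0.001, -0.13]
wrist_force: [-0.3, -1.0, -4.8]
grip_width: 0.0215
finger_force: 79.3
```

Call:
{"fn": "jog_arm", "kwargs": {"dp": [[0,0,0.1],[0,0,0.1],[0,0,0.08],[0,0,0.06],[0,0,0.04],[0,0,0.04],[0,0,0],[0,0,0]], "angular": [[0,0,0],[0,0,0],[0,0,0],[0,0,0],[0,0,0],[0,0,0],[0,0,0],[0,0,0]], "hand": [0.05,0.05,0.05,0.05,0.05,0.05,0.05,0.05]}}

```text
time_s: 17.25
eef_pos: [0.4966, 0.246, 0.1224]
ee_rot: [-3.142, -0.0, -0.13]
wrist_force: [-1.0, -0.2, -4.8]
grip_width: 0.0215
finger_force: 79.3
```

Call:
{"fn": "jog_arm", "kwargs": {"dp": [[0,0,0.03],[0,0,0.02],[0,0,0.01],[0,0,0],[0,0,0],[0,0,0],[0,0,0],[0,0,0]], "angular": [[0,0,0],[0,0,0],[0,0,0],[0,0,0],[0,0,0],[0,0,0],[0,0,0],[0,0,0]], "hand": [0.05,0.05,0.05,0.05,0.05,0.05,0.05,0.05]}}

```text
time_s: 18.25
eef_pos: [0.4968, 0.2464, 0.1205]
ee_rot: [-3.141, -0.001, -0.13]
wrist_force: [-5.1, 0.1, 5.4]
grip_width: 0.0211
finger_force: 80.6
```

Contact. I release and go to blue.

Call:
{"fn": "jog_arm", "kwargs": {"dp": [[0,0,0],[0,0,0],[0,0,0],[0,0,-0.2],[0,0,-0.6],[0,0,-0.6],[0,0,-0.4],[0,0,0]], "angular": [[0,0,0],[0,0,0],[0,0,0],[0,0,0],[0,0,0],[0,0,0],[0,0,-0.8],[0,0,-0.8]], "hand": [0.55,0.55,0.55,0.55,0.55,0.55,0.55,0.55]}}

```text
time_s: 19.25
eef_pos: [0.4982, 0.2465, 0.2128]
ee_rot: [-3.14, -0.005, -0.017]
wrist_force: [0.6, 0.2, -0.7]
grip_width: 0.0469
finger_force: 0.0
```

```bash
python3 to.py 475 -243 180 2.5
```

```text
pos [498.2 246.5 212.8] rpy [-179.9    -0.29   -0.95] t 19.25 grip 0.0469009364838086 0.0 F [ 0.6  0.2 -0.7]
turn [-0.023 -0.073 -0.863] shift [-0.89   9.76   0.655]
```

Call:
{"fn": "jog_arm", "kwargs": {"dp": [[0,0.3,0],[-0.1,1,0],[-0.1,1,0],[-0.1,1,0],[-0.1,1,0],[-0.1,1,0],[-0.1,1,0],[-0.1,1,0]], "angular": [[0,0,-0.88],[0,0,0],[0,0,0],[0,0,0],[0,0,0],[0,0,0],[0,0,0],[0,0,0]], "hand": [0.6,0.6,0.6,0.6,0.6,0.6,0.6,0.6]}}

```text
time_s: 20.25
eef_pos: [0.4764, -0.122, 0.2104]
ee_rot: [3.141, -0.002, 0.043]
wrist_force: [-0.1, 0.2, -0.2]
grip_width: 0.0512
finger_force: 0.0
```

Call:
{"fn": "jog_arm", "kwargs": {"dp": [[-0.1,1,0.2],[-0.1,1,0.2],[0,0.45,0.2],[0,0,0],[0,0,0],[0,0,0],[0,0,0],[0,0,0]], "angular": [[0,0,0],[0,0,0],[0,0,0],[0,0,0],[0,0,0],[0,0,0],[0,0,0],[0,0,0]], "hand": [0.6,0.6,0.6,0.6,0.6,0.6,0.6,0.6]}}

```text
time_s: 21.25
eef_pos: [0.4719, -0.2426, 0.1796]
ee_rot: [3.141, -0.0, 0.044]
wrist_force: [-0.3, -0.2, 0.6]
grip_width: 0.0515
finger_force: 0.0
```

```bash
python3 to.py 475 -243 88 2.5;python3 -c "
from h import *
cv2.imwrite('pics/d0.png',imaging.read_camera('top'))
crop('pics/d0.png','pics/d.png',100,160,250,297,4)"
```

```text
pos [ 471.9 -242.6  179.6] rpy [ 1.7999e+02 -2.0000e-02  2.5200e+00] t 21.25 grip 0.05147020137158992 0.0 F [-0.3 -0.2  0.6]
turn [ 0.003 -0.005  0.004] shift [0.062 0.012 1.831]
```

View pics/d.png

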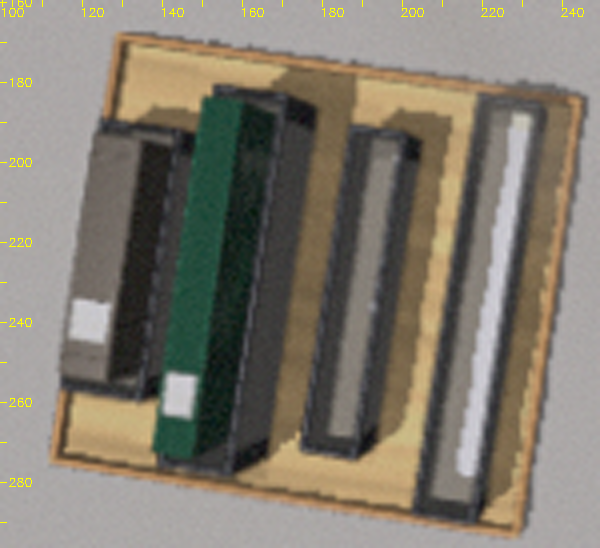

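Green stands in its case, spine from (154,183) to (144,273) and parallel to the walls. Now I grasp blue.

Call:
{"fn": "jog_arm", "kwargs": {"dp": [[0.06,0,0.4],[0,0,0.5],[0,0,0.5],[0,0,0.43],[0,0,0],[0,0,0],[0,0,0],[0,0,0]], "angular": [[0,0,0],[0,0,0],[0,0,0],[0,0,0],[0,0,0],[0,0,0],[0,0,0],[0,0,0]], "hand": [0.6,0.6,0.6,0.6,0.6,0,0,0], "newtons": 60}}

```text
time_s: 22.3
eef_pos: [0.4756, -0.2436, 0.0894]
ee_rot: [3.14, -0.002, 0.043]
wrist_force: [-0.8, 0.5, 5.4]
grip_width: 0.0122
finger_force: 60.2
```

Call:
{"fn": "jog_arm", "kwargs": {"dp": [[0,0,0],[0,0,0],[0,0,0],[0,0,-0.1],[0,0,-0.2],[0,0,-0.4],[0,0,-0.5],[0,0,-0.5]], "angular": [[0,0,0],[0,0,0],[0,0,0],[0,0,0],[0,0,0],[0,0,0],[0,0,0],[0,0,0]], "hand": [0,0,0,0,0,0,0,0]}}

```text
time_s: 23.3
eef_pos: [0.4743, -0.2427, 0.1736]
ee_rot: [-3.141, 0.001, 0.043]
wrist_force: [0.1, -0.3, -2.2]
grip_width: 0.0122
finger_force: 59.3
```

```bash
python3 to.py 489 169.5 200 -7.7
```

```text
pos [ 474.3 -242.7  173.6] rpy [-1.7998e+02  3.0000e-02  2.4600e+00] t 23.3 grip 0.01216743434156504 59.327688217163086 F [ 0.1 -0.3 -2.2]
turn [-0.005  0.008  2.541] shift [-0.813 -8.21  -0.527]
```

Call:
{"fn": "jog_arm", "kwargs": {"dp": [[0,0,-0.3],[0,0,-0.22],[0,0,0],[0,-0.4,0],[-0.06,-0.7,0],[-0.1,-0.8,0],[-0.1,-0.9,0],[-0.1,-0.9,0]], "angular": [[0,0,0.85],[0,0,0.85],[0,0,0.84],[0,0,0],[0,0,0],[0,0,0],[0,0,0],[0,0,0]], "hand": [0,0,0,0,0,0,0,0]}}

```text
time_s: 24.3
eef_pos: [0.4809, -0.0547, 0.1987]
ee_rot: [-3.141, 0.001, -0.133]
wrist_force: [0.6, 0.3, -2.1]
grip_width: 0.0119
finger_force: 59.3
```

Call:
{"fn": "jog_arm", "kwargs": {"dp": [[-0.1,-0.9,0],[-0.1,-0.9,0],[-0.1,-0.9,0],[-0.1,-0.8,0],[-0.06,-0.6,0],[0,-0.4,0],[0,0,0],[0,0,0]], "angular": [[0,0,0],[0,0,0],[0,0,0],[0,0,0],[0,0,0],[0,0,0],[0,0,0],[0,0,0]], "hand": [0,0,0,0,0,0,0,0]}}

```text
time_s: 25.3
eef_pos: [0.4883, 0.1688, 0.1986]
ee_rot: [3.141, 0.001, -0.133]
wrist_force: [-0.6, 0.2, -3.7]
grip_width: 0.0121
finger_force: 59.3
```

```bash
python3 to.py 488.5 169.5 95 -7.7;python3 -c "
from h import *
cv2.imwrite('pics/e0.png',imaging.read_camera('scene'))
crop('pics/e0.png','pics/e.png',155,130,335,325,3)"
```

```text
pos [488.3 168.8 198.6] rpy [ 1.7997e+02  4.0000e-02 -7.6400e+00] t 25.3 grip 0.012143832394340184 59.330888986587524 F [-0.6  0.2 -3.7]
turn [0.008 0.01  0.016] shift [ 0.003 -0.014  2.072]
```

View pics/e.png

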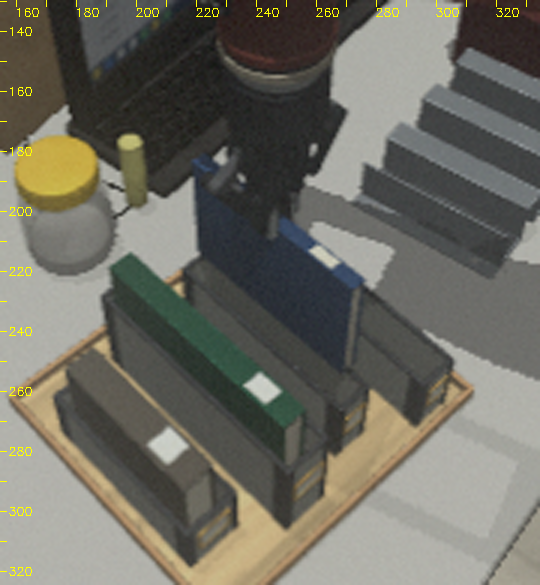

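Blue is level over its case: book end at (270,247), case end at (268,265). Dictionary and green stand straight. I lower it.

Call:
{"fn": "jog_arm", "kwargs": {"dp": [[0,0,0.2],[0,0,0.3],[0,0,0.3],[0,0,0.3],[0,0,0.3],[0,0,0.25],[0,0,0.15],[0,0,0.05]], "angular": [[0,0,0],[0,0,0],[0,0,0],[0,0,0],[0,0,0],[0,0,0],[0,0,0],[0,0,0]], "hand": [0,0,0,0,0,0,0,0]}}

```text
time_s: 26.35
eef_pos: [0.4887, 0.1689, 0.1058]
ee_rot: [3.141, 0.001, -0.134]
wrist_force: [-0.0, -0.4, -2.0]
grip_width: 0.0119
finger_force: 59.3
```

Call:
{"fn": "jog_arm", "kwargs": {"dp": [[0,0,0.05],[0,0,0.05],[0,0,0.04],[0,0,0.03],[0,0,0.02],[0,0,0],[0,0,0],[0,0,0]], "angular": [[0,0,0],[0,0,0],[0,0,0],[0,0,0],[0,0,0],[0,0,0],[0,0,0],[0,0,0]], "hand": [0,0,0,0,0,0,0,0]}}

```text
time_s: 27.35
eef_pos: [0.489, 0.1689, 0.0969]
ee_rot: [-3.142, -0.0, -0.134]
wrist_force: [0.5, 1.2, -2.6]
grip_width: 0.0124
finger_force: 59.3
```

Call:
{"fn": "jog_arm", "kwargs": {"dp": [[0,0,0.02],[0,0,0.02],[0,0,0.01],[0,0,0],[0,0,0],[0,0,0],[0,0,0],[0,0,0]], "angular": [[0,0,0],[0,0,0],[0,0,0],[0,0,0],[0,0,0],[0,0,0],[0,0,0],[0,0,0]], "hand": [0,0,0,0,0,0,0,0]}}

```text
time_s: 28.35
eef_pos: [0.489, 0.1692, 0.0954]
ee_rot: [-3.141, -0.0, -0.134]
wrist_force: [-4.0, 1.1, 6.0]
grip_width: 0.012
finger_force: 60.4
```

Contact. I release and go to the guide.

Call:
{"fn": "jog_arm", "kwargs": {"dp": [[0,0,0],[0,0,0],[0,0,0],[0,0,-0.2],[0,0,-0.6],[0,0,-0.6],[0,0,-0.5],[0,0,0]], "angular": [[0,0,0],[0,0,0],[0,0,0],[0,0,0],[0,0,0],[0,0,0],[0,0,-0.85],[0,0,-0.85]], "hand": [0.45,0.45,0.45,0.45,0.45,0.45,0.45,0.45]}}

```text
time_s: 29.35
eef_pos: [0.4909, 0.1692, 0.193]
ee_rot: [-3.14, -0.006, -0.014]
wrist_force: [0.4, -0.2, -0.2]
grip_width: 0.0387
finger_force: 0.0
```

```bash
python3 to.py 467 -317.2 180 2.8
```

```text
pos [490.9 169.2 193. ] rpy [-179.94   -0.34   -0.78] t 29.35 grip 0.03866579352326424 0.0 F [ 0.4 -0.2 -0.2]
turn [-0.014 -0.085 -0.896] shift [-0.953  9.694  0.261]
```

Call:
{"fn": "jog_arm", "kwargs": {"dp": [[0,0.3,0],[-0.1,1,0],[-0.1,1,0],[-0.1,1,0],[-0.1,1,0],[-0.1,1,0],[-0.1,1,0],[-0.1,1,0]], "angular": [[0,0,-0.92],[0,0,0],[0,0,0],[0,0,0],[0,0,0],[0,0,0],[0,0,0],[0,0,0]], "hand": [0.6,0.6,0.6,0.6,0.6,0.6,0.6,0.6]}}

```text
time_s: 30.35
eef_pos: [0.4707, -0.1992, 0.1903]
ee_rot: [3.141, -0.001, 0.049]
wrist_force: [1.2, 0.3, -0.6]
grip_width: 0.0511
finger_force: 0.0
```

Call:
{"fn": "jog_arm", "kwargs": {"dp": [[-0.1,1,0.1],[-0.1,1,0.1],[0,0.4,0],[0,0,0],[0,0,0],[0,0,0],[0,0,0],[0,0,0]], "angular": [[0,0,0],[0,0,0],[0,0,0],[0,0,0],[0,0,0],[0,0,0],[0,0,0],[0,0,0]], "hand": [0.6,0.6,0.6,0.6,0.6,0.6,0.6,0.6]}}

```text
time_s: 31.35
eef_pos: [0.4667, -0.3172, 0.1795]
ee_rot: [3.142, -0.0, 0.049]
wrist_force: [-0.6, -1.3, -0.1]
grip_width: 0.0514
finger_force: 0.0
```

```bash
python3 to.py 467 -317.2 80 2.8
```

```text
pos [ 466.7 -317.2  179.5] rpy [ 1.80e+02 -1.00e-02  2.83e+00] t 31.35 grip 0.05135437779580547 0.0 F [-0.6 -1.3 -0.1]
turn [ 0.001 -0.002  0.008] shift [ 0.005 -0.     1.989]
```

Call:
{"fn": "jog_arm", "kwargs": {"dp": [[0,0,0.4],[0,0,0.6],[0,0,0.6],[0,0,0.38],[0,0,0],[0,0,0],[0,0,0],[0,0,0]], "angular": [[0,0,0],[0,0,0],[0,0,0],[0,0,0],[0,0,0],[0,0,0],[0,0,0],[0,0,0]], "hand": [0.6,0.6,0.6,0.6,0.6,0,0,0]}}

```text
time_s: 32.35
eef_pos: [0.4676, -0.3186, 0.082]
ee_rot: [3.139, -0.002, 0.049]
wrist_force: [0.9, 0.5, 4.9]
grip_width: 0.0161
finger_force: 60.0
```

Call:
{"fn": "jog_arm", "kwargs": {"dp": [[0,0,0],[0,0,0],[0,0,0],[0,0,-0.1],[0,0,-0.2],[0,0,-0.4],[0,0,-0.5],[0,0,-0.5]], "angular": [[0,0,0],[0,0,0],[0,0,0],[0,0,0],[0,0,0],[0,0,0],[0,0,0],[0,0,0]], "hand": [0,0,0,0,0,0,0,0]}}

```text
time_s: 33.35
eef_pos: [0.4662, -0.3175, 0.1659]
ee_rot: [-3.141, 0.001, 0.049]
wrist_force: [-0.0, 0.7, -2.5]
grip_width: 0.0157
finger_force: 59.1
```

```bash
python3 to.py 478.8 93.5 190 -7.8
```

```text
pos [ 466.2 -317.5  165.9] rpy [-1.7996e+02  4.0000e-02  2.7800e+00] t 33.35 grip 0.015668508572981237 59.11976337432861 F [-0.   0.7 -2.5]
turn [-0.009  0.011  2.645] shift [-0.865 -8.177 -0.481]
```

Call:
{"fn": "jog_arm", "kwargs": {"dp": [[0,0,-0.3],[0,0,-0.2],[0,0,0],[0,-0.4,0],[-0.06,-0.7,0],[-0.1,-0.8,0],[-0.1,-0.9,0],[-0.1,-0.9,0]], "angular": [[0,0,0.88],[0,0,0.88],[0,0,0.88],[0,0,0],[0,0,0],[0,0,0],[0,0,0],[0,0,0]], "hand": [0,0,0,0,0,0,0,0]}}

```text
time_s: 34.35
eef_pos: [0.4731, -0.1296, 0.1901]
ee_rot: [-3.141, 0.001, -0.135]
wrist_force: [0.1, 0.4, -2.9]
grip_width: 0.0163
finger_force: 59.2
```

Call:
{"fn": "jog_arm", "kwargs": {"dp": [[-0.1,-0.9,0],[-0.1,-0.9,0],[-0.1,-0.9,0],[-0.1,-0.8,0],[-0.1,-0.6,0],[0,-0.38,0],[0,0,0],[0,0,0]], "angular": [[0,0,0],[0,0,0],[0,0,0],[0,0,0],[0,0,0],[0,0,0],[0,0,0],[0,0,0]], "hand": [0,0,0,0,0,0,0,0]}}

```text
time_s: 35.35
eef_pos: [0.4787, 0.0933, 0.1901]
ee_rot: [3.141, 0.001, -0.135]
wrist_force: [-1.0, -0.4, -2.7]
grip_width: 0.0158
finger_force: 59.2
```

```bash
python3 to.py 478.8 93.5 88 -7.8;python3 -c "
from h import *
cv2.imwrite('pics/f0.png',imaging.read_camera('scene'))
crop('pics/f0.png','pics/f.png',155,130,335,325,3)"
```

```text
pos [478.7  93.3 190.1] rpy [ 1.7998e+02  4.0000e-02 -7.7200e+00] t 35.35 grip 0.015774808362631645 59.22615945339203 F [-1.  -0.4 -2.7]
turn [0.006 0.009 0.019] shift [ 1.000e-03 -5.000e-03  2.042e+00]
```

View pics/f.png

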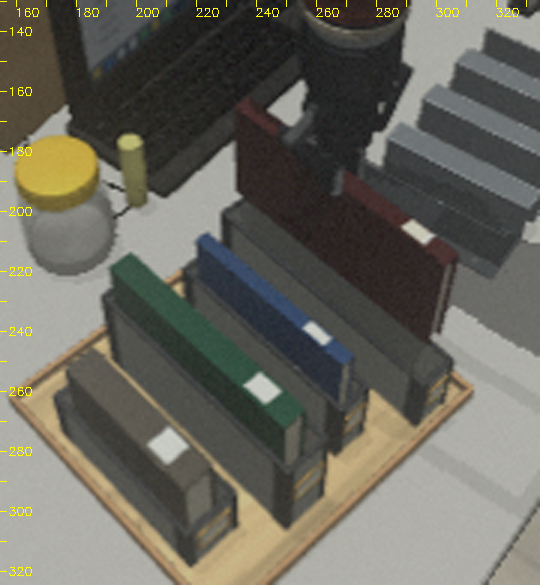

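Guide is aligned over its case (book end at (298,235), case end at (297,250)), and the other three stand in theirs. I lower it.

Call:
{"fn": "jog_arm", "kwargs": {"dp": [[0,0,0.2],[0,0,0.3],[0,0,0.3],[0,0,0.3],[0,0,0.3],[0,0,0.25],[0,0,0.15],[0,0,0.05]], "angular": [[0,0,0],[0,0,0],[0,0,0],[0,0,0],[0,0,0],[0,0,0],[0,0,0],[0,0,0]], "hand": [0,0,0,0,0,0,0,0]}}

```text
time_s: 36.4
eef_pos: [0.4791, 0.0933, 0.0973]
ee_rot: [3.141, 0.001, -0.136]
wrist_force: [0.6, -0.5, -3.4]
grip_width: 0.0164
finger_force: 59.2
```

Call:
{"fn": "jog_arm", "kwargs": {"dp": [[0,0,0.05],[0,0,0.04],[0,0,0.03],[0,0,0.03],[0,0,0.02],[0,0,0.02],[0,0,0],[0,0,0]], "angular": [[0,0,0],[0,0,0],[0,0,0],[0,0,0],[0,0,0],[0,0,0],[0,0,0],[0,0,0]], "hand": [0,0,0,0,0,0,0,0]}}

```text
time_s: 37.4
eef_pos: [0.4793, 0.0933, 0.0884]
ee_rot: [-3.142, -0.0, -0.136]
wrist_force: [-0.5, 0.7, -3.7]
grip_width: 0.0165
finger_force: 59.2
```

Call:
{"fn": "jog_arm", "kwargs": {"dp": [[0,0,0.02],[0,0,0.01],[0,0,0.01],[0,0,0],[0,0,0],[0,0,0],[0,0,0],[0,0,0]], "angular": [[0,0,0],[0,0,0],[0,0,0],[0,0,0],[0,0,0],[0,0,0],[0,0,0],[0,0,0]], "hand": [0,0,0,0,0,0,0,0]}}

```text
time_s: 38.4
eef_pos: [0.4795, 0.0936, 0.0879]
ee_rot: [-3.141, -0.0, -0.136]
wrist_force: [-6.1, 1.0, 9.9]
grip_width: 0.0164
finger_force: 60.9
```

Contact. I release, back off, and clear the view for a final check.

Call:
{"fn": "jog_arm", "kwargs": {"dp": [[0,0,0],[0,0,0],[0,0,0],[0,0,-0.2],[0,0,-0.6],[0,0,-0.8],[0,0,-0.8],[0,0,0]], "angular": [[0,0,0],[0,0,0],[0,0,0],[0,0,0],[0,0,0],[0,0,0],[0,0,0],[0,0,0]], "hand": [0.45,0.45,0.45,0.45,0.45,0.45,0.45,0.45]}}

```text
time_s: 39.4
eef_pos: [0.482, 0.0934, 0.2111]
ee_rot: [-3.14, -0.008, -0.136]
wrist_force: [0.3, 0.5, 0.1]
grip_width: 0.0381
finger_force: 0.0
```

Call:
{"fn": "jog_arm", "kwargs": {"dp": [[0,0.5,0],[0,1,0],[0,1,0],[0,1,0],[0,1,0],[0,0.5,0],[0,0,0],[0,0,0]], "angular": [[0,0,0],[0,0,0],[0,0,0],[0,0,0],[0,0,0],[0,0,0],[0,0,0],[0,0,0]], "hand": [0.45,0.45,0.45,0.45,0.45,0.45,0.45,0.45]}}

```text
time_s: 40.4
eef_pos: [0.4452, -0.1537, 0.2058]
ee_rot: [-3.141, 0.001, -0.136]
wrist_force: [0.5, -0.1, 0.8]
grip_width: 0.0385
finger_force: 0.0
```

```bash
python3 -c "
from h import *
cv2.imwrite('pics/g0.png',imaging.read_camera('top'))
crop('pics/g0.png','pics/g.png',100,105,250,297,3.1)"
```

```text
(no output)
```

View pics/g.png

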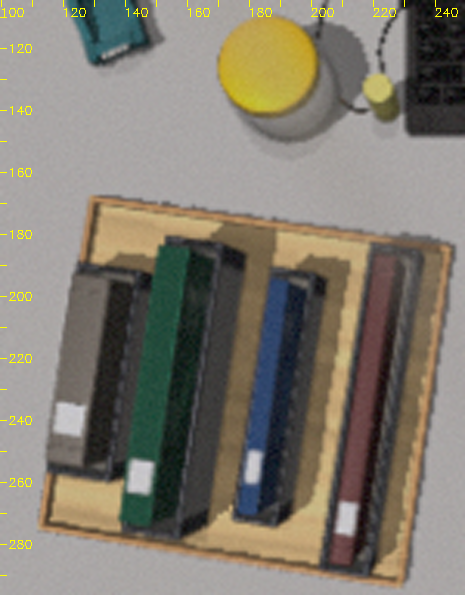

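All four books stand in their own cases, with spines at x≈125, 149, 186 and 215. The jar and glue stick are undisturbed. I check the spine centres and hand in if they fit.

Run:
```python
from h import *
from bench import job
c=dict(dict=(507.5,320.2,115,(92,276),(67,467)),green=(496.5,245,155,(173,247),(136,523)),blue=(488.3,169.5,130,(281,279),(248,516)),guide=(478.8,93.5,122,(388,253),(341,565)))
ok=True
for k,(x,y,z,f,n) in c.items():
    Q=np.mean([atz("top",(100+u/3.1-.5,105+v/3.1-.5),z/1e3) for u,v in(f,n)],0)*1e3
    d=Q[:2]-(x,y); print(k,d.round(1)); ok&=np.hypot(*d)<9
print(job.job_done() if ok else "CHECK")
```

```text
dict [-0.5 -2.5]
green [1.1 2.6]
blue [ 0.1 -1. ]
guide [ 1.3 -0.7]
the job is handed in; nothing more can be done
None
```

All four books stand spine up in their own cases, each within about 3 mm of centre by the final camera check; the jar and glue stick look undisturbed and the job is handed in, after about 40 of the 106 s.

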